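# Gauge the fired lamp collars

### The arm

A 6-joint arm with a two-finger parallel gripper is mounted at the origin on the work surface. World frame = base frame: x ahead of the robot, y to its left, z up, the work surface at z = 0. Lengths are in m, angles in rad, forces in N, time in s.
With the tool pointing down it reaches from about 0.275 to 1 m from the base axis. Payload 8.4 kg.
Tool frame: the origin (TCP) lies on the centre line of the jaws, within the pads' length; the fingertips stand 17 mm ahead of it and the grasp point (between the pads) lies 2 mm behind it (bot.tcp_to_tips is the z of the fingertips in the tool frame, in m); z points along the fingers, y is the line along which they close (so a half turn about z gives the same grasp; the last joint's range is limited). The gripper opens to 85 mm and grips with 20 to 120 N. Pads are 22 mm wide; open, the fingers measure 114 mm over their backs; the gripper's body (76 mm by 85 mm) begins 54 mm behind the grasp point. The pads swing forward as they close: fully open they stand 13 mm farther back than shut.
Start: joints at [1.159, 0.353, 1.633, -0, 1.155, -0.002], TCP at [0.249, 0.573, 0.248] pointing down, gripper open.
Joint ranges: [-2.63, 2.63], [-0.92, 2.1], [0.06, 2.66], [-1.3, 4.44], [0, 2.69], [-3.02, 3.02]. Speed limits (rad/s): [2.22, 2.22, 2.79, 3.14, 3.14, 3.14].

### API

Orientations are given as a unit quaternion [x, y, z, w].
In Python, from workcell import bot, hand, kinematics, get_obs, vision, hand_in gives the robot as it stands. The module is installed in compiled form; this text tells all that it offers. Calls block until the motion is done:
- bot.reach(position, orientation): joint-space move of the TCP to a pose.
- bot.servo_line(position, ori=None, velocity=0.15): straight line of the TCP; ori=None keeps the orientation; velocity is the mean speed in m/s.
- bot.goto_joints(angles): joint-space move.
- hand.move_gripper(opening, strength=None): finger opening in m; strength is the grip in N (None keeps the last); returns when the fingers have stopped.
- bot.dwell(seconds).
- kinematics.solve_ik(position, orientation): joint angles nearest the present ones, or None.
- get_obs(): the state.
- vision.read_camera(name): name is "side" or "top"; returns a dict with "frame" (384x512x3 uint8, red, green, blue), "intrinsics" (3x3 intrinsics, pixels), "dist" ([k1, k2, p1, p2, k3] as OpenCV has them; the pictures are not rectified), "view" (4x4, takes a point from world to camera coordinates). Camera axes: x right, y down, z forward; pixel columns grow to the right and rows downward; lengths in m; the calibration is good to about 2 mm. A picture is of the moment at which its call begins. There is no depth.
A pose or a line that the arm cannot do raises bot.IKError and nothing moves.
- hand_in(): hands the job in; it is judged then, once.
The state is a dict: "time_s": time; "joint_pos": joint angles; "joint_vel": joint speeds; "joint_efforts": joint torques, N m; "position": TCP position; "orientation": TCP orientation; "wrist_force": force on the tool from outside, world axes, zero at the start; "ft_torque": the same for the moment, N m; "gripper_width": finger opening in m; "grip_force": force on a finger pad.
Only numpy, scipy, OpenCV 4.12 (cv2) and the standard library are available. Lean on these libraries where they do the work, as an engineer would, in place of code of your own. Each camera call takes 0.05 s, during which the arm holds its last target. There are 200 camera calls.

### The job

Two blue stoneware collars are back from the kiln; one bore has stayed wide enough for the steel gauge pin, the other has shrunk too small. Slide the collar with the wide bore over the pin until it is fully down on the gauge's base, then draw it off again and set it down gently, standing upright, in the green tray for passed pieces. Leave the other collar standing where it is.

Things in the scene. Friction and masses are not known exactly. Their poses are not given: they have to be found in the camera images.
- collar_a: The collar that fits: a short blue stoneware tube standing upright, 54 mm outside diameter, 45 mm tall, with a wide through bore of 37 mm (thin wall, 8.5 mm). About 0.12 kg. Origin at the centre of its underside, z up along the bore.
- collar_b: The collar that has shrunk: same blue stoneware, 54 mm outside diameter and 45 mm tall, but its bore is only 20 mm (thick wall, 17 mm), so it cannot go over the pin. About 0.18 kg, loose. Origin at the centre of its underside, z up along the bore.
- gauge: Steel gauge, fixed to the table: a dark round base 90 mm in diameter and 12 mm thick, with a bright upright pin 28 mm in diameter in its centre, rising 50 mm above the base (pin top 62 mm above the table); the top 5 mm of the pin taper to 23 mm. Origin at the centre of the base's underside, on the table; z up along the pin. A collar that is fully down has its underside 12 mm above this origin.
- tray: Green square open tray for passed pieces, fixed to the table, 150 x 150 mm outside, walls 5 mm thick and 25 mm tall, floor 5 mm thick. Origin at the centre of its underside, on the table; x and y along its sides, z up.
Not all that is in view belongs to the job. What is shaped like the collar_b but turquoise is not meant.

How it is judged:
By the outcome, as a careful person would: the job done as asked, in the order asked, and still so for the second after the job is handed in, with the robot touching nothing.
It also fails if it takes over 48 s, if anything falls off the work surface, if the arm or the gripper's body presses on something with over 40 N, if the wrist force passes 120 N, or if a joint passes its speed limit or range.

## Working session

There is one attempt and no reset: what is moved stays moved. The work goes in short steps, each a Python script; the robot and the scene stay as the last script left them, time stands still between calls to the robot, and variables do not carry over. Pictures are saved under pics/ and viewed, at most 10 in all, crops included, and the job is handed in when it is done.

```bash
mkdir -p pics
cat > h.py <<'E'
import numpy as np, cv2
from workcell import bot, hand, kinematics, get_obs, vision, hand_in
def snap(n,f=None):
    c=vision.read_camera(n)
    if f: cv2.imwrite('pics/'+f,c['frame'][:,:,::-1])
    return c
def ray(c,uv,z):
    p=cv2.undistortPoints(np.array([[uv]],float),np.array(c['intrinsics'],float),np.array(c['dist'],float))[0,0]
    V=np.array(c['view']);R=V[:3,:3];o=-R.T@V[:3,3];d=R.T@np.array([p[0],p[1],1.])
    return o+d*(z-o[2])/d[2]
def proj(c,P):
    V=np.array(c['view']);r,_=cv2.Rodrigues(V[:3,:3])
    return cv2.projectPoints(np.array(P,float).reshape(-1,3),r,V[:3,3],np.array(c['intrinsics'],float),np.array(c['dist'],float))[0][:,0]
E
python3 - <<'E'
from h import *
import pickle
d={n:snap(n) for n in('top','side')}
pickle.dump(d,open('d.pkl','wb'))
cv2.imwrite('pics/top0.png',d['top']['frame'][:,:,::-1]);cv2.imwrite('pics/side0.png',d['side']['frame'][:,:,::-1])
for n in d:
    V=np.array(d[n]['view']);print(n,-V[:3,:3].T@V[:3,3],V[2,:3])
o=get_obs();print(o['position'],o['orientation'],o['time_s'],o['gripper_width'])
E
```

```text
top [0.39613905 0.0377651  1.04645289] [ 0.11922456 -0.03157058 -0.99236526]
side [0.45849036 0.69689665 0.71968057] [ 0.03789359 -0.71485011 -0.69825024]
[0.24885478 0.57287396 0.24764052] [ 2.03472115e-01  9.79080542e-01 -6.10042597e-04 -1.34164965e-04] 0.1 0.08505649787007169
```

View pics/top0.png

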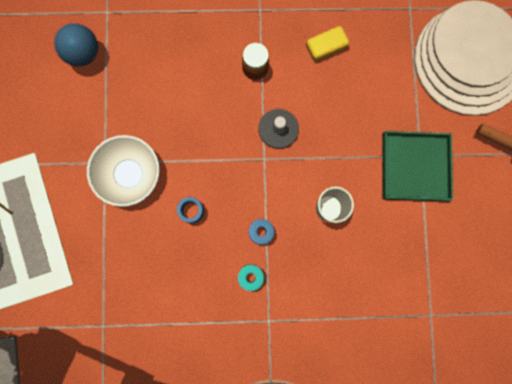

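View pics/side0.png

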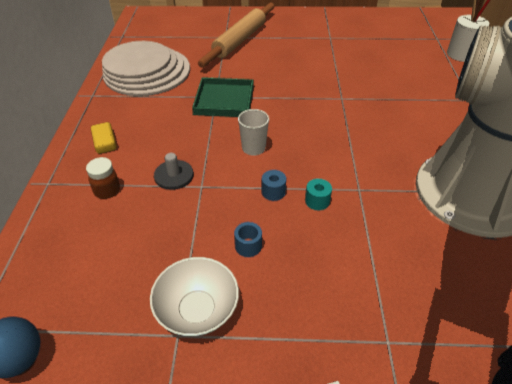

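Top view candidates: the wide-bore blue collar at (190,210), the thick-walled blue collar at (262,232), the turquoise distractor at (251,278), and the bowl (124,171) and cup (335,205), which are not relevant. By its thin wall, (190,210) is the one I want. I'll check it in a crop.

Run:
```python
from h import *
import pickle
d=pickle.load(open('d.pkl','rb'));t=d['top']['frame'];s=d['side']['frame']
def crop(im,x,y,w,h,W,H): return cv2.resize(im[y:y+h,x:x+w],(W,H),interpolation=cv2.INTER_CUBIC)
a=np.vstack([np.hstack([crop(t,165,185,50,50,400,300) if 0 else crop(t,165,190,48,36,384,288),crop(t,254,106,48,36,384,288)]),
 np.hstack([crop(s,224,216,48,48*3//4,384,288),crop(s,150,152,48,36,384,288)])])
cv2.imwrite('pics/c1.png',a[:,:,::-1])
```

```text
(no output)
```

View pics/c1.png

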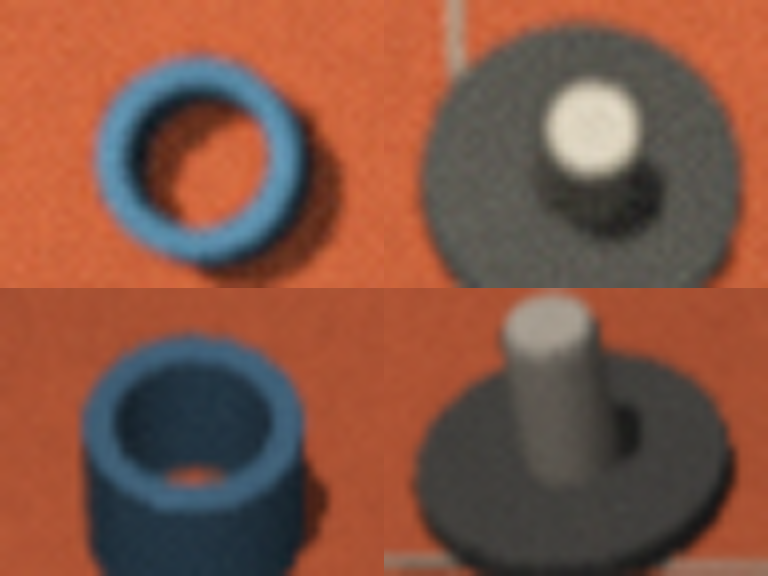

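The crop confirms it: the collar at top (189.6,209.6) has bore/outside ≈ 0.68, so it is collar_a. The pin top is at top (279.7,121.6) and side (170.3,156.3). Next I'll triangulate.

Run:
```python
from h import *
import pickle
d=pickle.load(open('d.pkl','rb'));t=d['top'];s=d['side']
for n,c,uv,z in[('A',t,(189.56,209.56),.045),('A',s,(247.7,232.6),.045),('pin',t,(279.7,121.6),.061),('pin',s,(170.3,156.3),.061),('base',t,(278.2,128.2),.012),('base',s,(173.3,172.7),.012),
 ('B',t,(262,232),.045),('B',s,(274,179),.045),('bowl',t,(124,171),.06),('cup',t,(335,204),.09),('turq',t,(251,278),.045)]: print(n,ray(c,uv,z).round(4))
for uv in[(383,132),(452,133),(453,201),(383,200.5)]: print('tray',ray(t,uv,.025).round(4))
print('jar',ray(t,(256,54),.07),ray(t,(258,72),0))
```

```text
A [0.4873 0.1588 0.045 ]
A [0.4889 0.1629 0.045 ]
pin [ 0.6669 -0.0342  0.061 ]
pin [ 0.6669 -0.032   0.061 ]
base [ 0.6655 -0.034   0.012 ]
base [ 0.6665 -0.0308  0.012 ]
B [0.4365 0.0092 0.045 ]
B [0.4386 0.0169 0.045 ]
bowl [0.5694 0.2913 0.06  ]
cup [ 0.4868 -0.1378  0.09  ]
turq [0.3428 0.0346 0.045 ]
tray [ 0.6489 -0.2632  0.025 ]
tray [ 0.6436 -0.4171  0.025 ]
tray [ 0.4928 -0.4076  0.025 ]
tray [ 0.4978 -0.2542  0.025 ]
jar [0.8129802  0.01198339 0.07      ] [0.80006803 0.00674822 0.        ]
```

Run:
```python
from h import *
Q=[.70710678,.70710678,0,0]
A=(.488,.161)
hand.move_gripper(.085,40)
bot.reach([*A,.15],Q)
bot.servo_line([*A,.028],velocity=.1)
print(get_obs()['wrist_force'])
hand.move_gripper(.04,40)
o=get_obs();print(o['gripper_width'],o['grip_force'],o['wrist_force'])
bot.servo_line([*A,.138],velocity=.12)
bot.servo_line([.6667,-.033,.138],velocity=.2)
o=get_obs();print(o['time_s'],o['gripper_width'],o['grip_force'],o['position'])
t=snap('top');s=snap('side')
f=lambda im,x,y:cv2.resize(im[y:y+75,x:x+100],(800,600),interpolation=cv2.INTER_CUBIC)
p=np.array(proj(s,[[.6667,-.033,.1]])[0]-[50,37],int);print(p,proj(s,[[.6667,-.033,.11],[.6667,-.033,.155]]),proj(t,[[.6667,-.033,.11]]))
cv2.imwrite('pics/s1.png',f(s['frame'],*p)[:,:,::-1])
```

```text
[-0.45217784 -1.13947249  0.73467363]
0.05316154018317535 40.8175497315824 [-1.64201189  0.10544044  7.79462599]
6.3917 0.0532614295355807 42.12894005700946 [ 0.66600236 -0.0322936   0.13786234]
[118 105] [[167.40690389 138.83314664]
 [164.37971011 121.94996793]] [[280.66457834 115.13560314]]
```

View pics/s1.png

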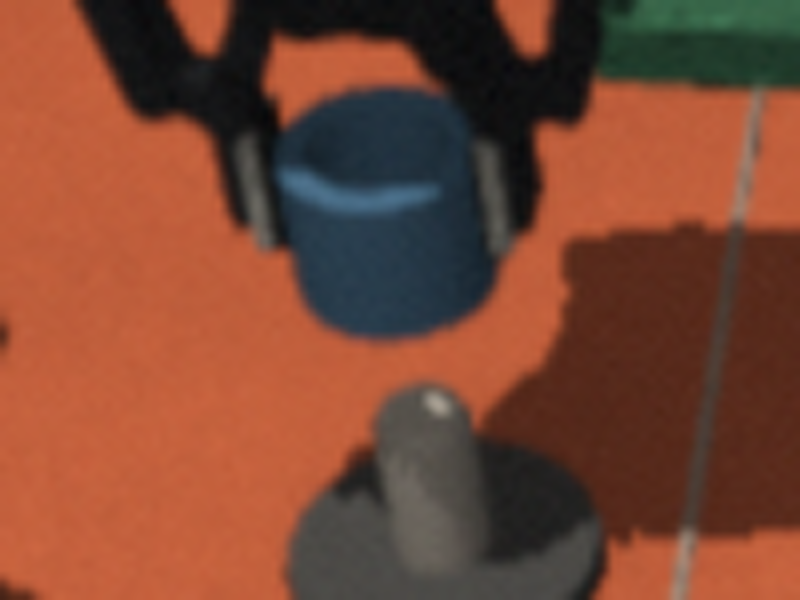

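The collar is held upright, with its bottom centre at side ≈ (167.2,139). That is within about 1.5 mm of the position predicted over the pin, so I'll lower it with force checks.

Run:
```python
from h import *
o=get_obs();f0=np.array(o['wrist_force']);X=(.6667,-.0325)
zs=[.092,.080,.070,.060,.050,.044,.042,.041,.040,.039,.038,.037,.036]
for z in zs:
    bot.servo_line([*X,z],velocity=.08 if z>.043 else .02)
    o=get_obs();f=np.array(o['wrist_force'])-f0
    print(z,o['position'].round(4) if hasattr(o['position'],'round') else o['position'],f.round(1))
    if f[2]>12 or np.hypot(*f[:2])>12: break
t=snap('top');s=snap('side')
print(get_obs()['time_s'],proj(s,[[*X,.012],[*X,.057]]))
g=lambda im,x,y:cv2.resize(im[y:y+75,x:x+100],(800,600),interpolation=cv2.INTER_CUBIC)
cv2.imwrite('pics/s2.png',g(s['frame'],124,120)[:,:,::-1])
```

```text
0.092 [ 0.6668 -0.0325  0.0919] [0.  0.4 0.2]
0.08 [ 0.6662 -0.0325  0.0794] [-0.   0.6 -0.1]
0.07 [ 0.6662 -0.0325  0.0693] [ 0.4  0.8 -0. ]
0.06 [ 0.6662 -0.0324  0.0592] [ 0.4  0.5 -0. ]
0.05 [ 0.6661 -0.0325  0.0492] [ 0.3 -1.2 -0.5]
0.044 [ 0.6664 -0.0325  0.0436] [-0.3  0.   0.1]
0.042 [ 0.6667 -0.0325  0.042 ] [-0.3 -0.4  0.6]
0.041 [ 0.6667 -0.0325  0.041 ] [0.8 0.7 0. ]
0.04 [ 0.6668 -0.0325  0.0408] [-2.5  0.   7.2]
0.039 [ 0.6668 -0.0325  0.0408] [-5.6  0.9 15.8]
9.6917 [[173.32417124 172.17004626]
 [170.69066776 157.49959635]]
```

View pics/s2.png

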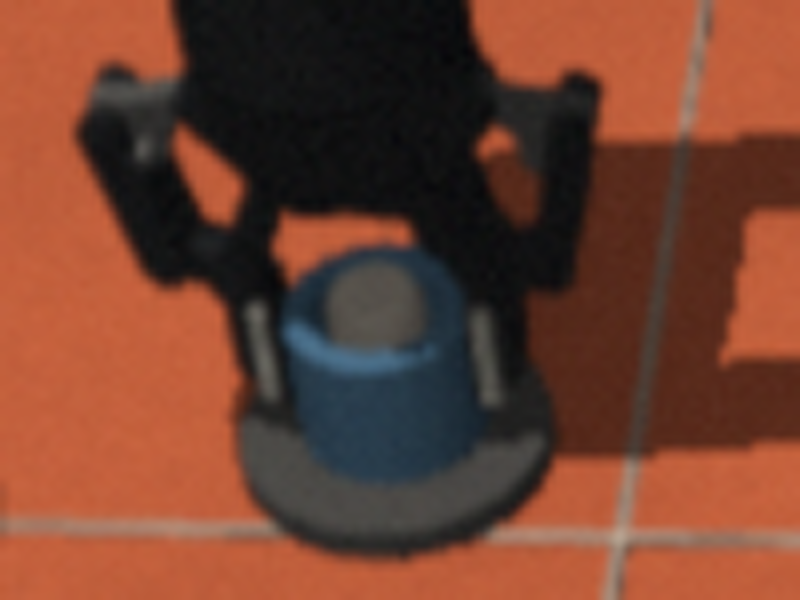

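The pin top shows at side crop (375,305), standing just above the rim, and the collar's underside is on the base with contact force building at z≈0.041. I'll release it briefly so it settles flat, re-grip, draw it off and carry it over the tray.

Run:
```python
from h import *
X=(.6667,-.0325)
bot.servo_line([*X,.0408],velocity=.02)
hand.move_gripper(.064); bot.dwell(.4)
f0=np.array(get_obs()['wrist_force'])
hand.move_gripper(.04,40)
o=get_obs();print(o['gripper_width'],o['grip_force'],np.array(o['wrist_force'])-f0)
for z in(.06,.09,.14):
    bot.servo_line([*X,z],velocity=.08);print((np.array(get_obs()['wrist_force'])-f0).round(1))
T=(.571,-.334)
bot.servo_line([*T,.14],velocity=.2)
bot.servo_line([*T,.07],velocity=.1)
o=get_obs();print(o['time_s'],o['gripper_width'],o['grip_force'],o['position'])
s=snap('side');print(proj(s,[[*T,.042]]))
cv2.imwrite('pics/s3.png',cv2.resize(s['frame'][40:130,160:280],(800,600),interpolation=cv2.INTER_CUBIC)[:,:,::-1])
```

```text
0.05354213570019537 42.39261019974947 [-1.93358226 -0.28659154  3.68767642]
[ 0.1  0.2 -1.4]
[-0.5 -0.1 -2.1]
[-0.3 -0.3 -1.1]
15.1333 0.05295087954591369 42.145017106086016 [ 0.57137147 -0.33421787  0.07043053]
[[224.64139988  87.46482882]]
```

View pics/s3.png

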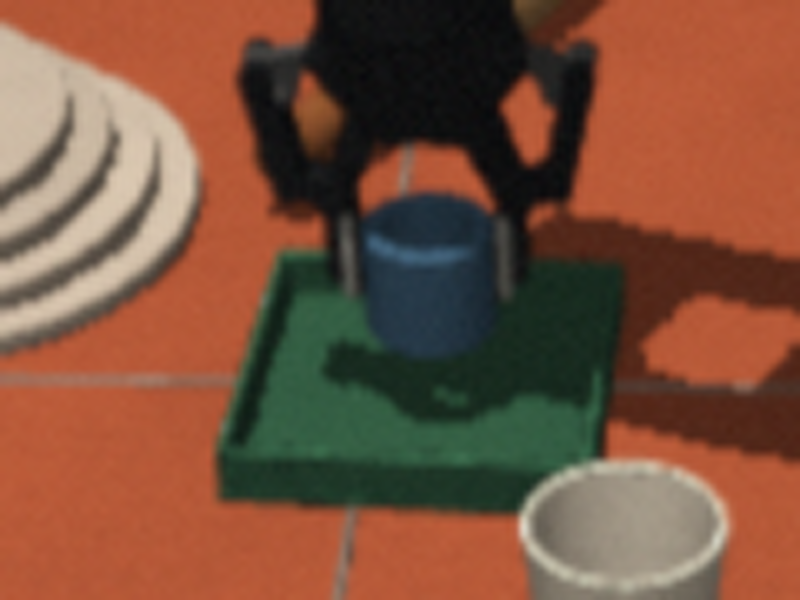

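The collar hangs upright over the tray centre, at crop (432,300). I'll lower it until light contact (expected near z≈0.034), release and retreat.

Run:
```python
from h import *
T=(.571,-.334)
bot.servo_line([*T,.040],velocity=.05); bot.dwell(.2)
f0=np.array(get_obs()['wrist_force']); z=.040
while z>.027:
    z-=.0007; bot.servo_line([*T,z],velocity=.01)
    f=np.array(get_obs()['wrist_force'])-f0
    if f[2]>2.5: break
print(z,f.round(1),get_obs()['position'])
hand.move_gripper(.07); bot.dwell(.3)
bot.servo_line([*T,.12],velocity=.08)
bot.servo_line([.5,-.1,.30],velocity=.25)
o=get_obs();print(o['time_s'],o['wrist_force'])
t=snap('top','t4.png');s=snap('side')
a=np.vstack([cv2.resize(s['frame'][60:135,170:270],(480,360)),cv2.resize(s['frame'][160:235,225:325],(480,240))])
cv2.imwrite('pics/s4.png',a[:,:,::-1])
```

```text
0.03370000000000001 [-1.7  1.3  6. ] [ 0.57106721 -0.33403519  0.03418138]
21.5833 [ 0.55718997 -1.26428632  0.11448648]
```

View pics/s4.png

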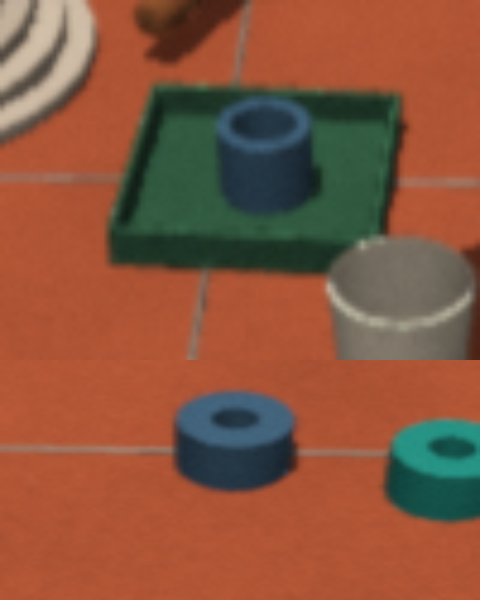

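The wide-bore collar stands upright in the tray at crop (265,155), and collar_b at (235,440) has not been touched.

```bash
python3 -c "
from h import *
print(hand_in())"
```

```text
the job is handed in; nothing more can be done
None
```

The wide-bore collar went fully down on the gauge, came off again and now stands upright in the green tray; the shrunken collar was left where it stood, and the job was handed in at about 22 s (limit 48 s).

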